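# Check the carton light gate with the amber glass cell

## Robot

A 6-joint arm with a two-finger parallel gripper is mounted at the origin on the work surface. World frame = base frame: x ahead of the robot, y to its left, z up, the work surface at z = 0. Lengths are in mm, angles in rad, forces in N, time in s.
With the tool pointing down it reaches from about 350 to 775 mm from the base axis. Payload 7.3 kg.
Tool frame: the origin (TCP) lies on the front face of the gripper's body, between the roots of the fingers; the fingertips stand 66 mm ahead of it and the grasp point (between the pads) lies 47 mm ahead of it (bot.tcp_to_grasp is the z of the grasp point in the tool frame, in mm); z points along the fingers, y is the direction in which the jaws open and shut (so a half turn about z gives the same grasp; the last joint's range is limited). The gripper opens to 92 mm and grips with 3 to 60 N. Pads are 19 mm wide; open, the fingers measure 130 mm over their backs; the gripper's body (75 mm by 190 mm) begins 47 mm behind the grasp point.
Start: joints at [1.148, 0.342, 1.524, -0, 1.275, -0.146], TCP at [143.454, 505.034, 292.241] pointing down, gripper open.
Joint ranges: [-2.53, 2.53], [-0.77, 2.02], [0.04, 2.7], [-1, 4.14], [0.28, 2.66], [-3.11, 3.11]. Speed limits (rad/s): [2.57, 2.57, 3.14, 3.14, 3.14, 3.14].

## Interface

Orientations are given as [roll, pitch, yaw] about the fixed x, y, z axes, in that order (R = Rz(yaw) Ry(pitch) Rx(roll)).
In Python, from plant import bot gives the robot as it stands.
- The arm moves only by the tool carry_out, never from a script. Its argument "deltas" is a list that holds one entry, the list of rows, each a list of 4 numbers: the shift along the tool's x, y, z in mm, then the turn about the tool's z in units of 5 degrees (1.0 is 5 degrees). A call has 1 to 20 rows; each row is the pose to reach, as a shift and turn from the pose commanded when the call began, along the tool's axes at that moment; what a row does not reach only later rows make up. A row lasts 1/10 s, in which the tool goes at most 50 mm and 8.59 degrees, less where a joint would pass 70% of its speed; a pose out of reach is approached as far as the arm can. A call with a gripper value outside its range is refused whole. "fingers" is the finger opening in mm, from 0 to 91.8, set as the call begins (left out, the last holds). The fingers move at their own pace and stop on an object; the grip force is fixed at half the most. Time passes only in rows, so rows that repeat a pose let the fingers close. It gives the time, the measured TCP pose, the force and the opening at its end, in the units of the state.
- bot.get_obs(): the state, without advancing time (a new reading comes with each control period).
- bot.capture(name): name is "scene" or "top"; returns (picture, depth): 420x560x3 uint8, blue, green, red; 420x560 float32, mm along the optical axis (not along the pixel's ray), 0 where there is no reading.
- bot.camera_model(name): a dict with "K" (3x3 intrinsics, pixels), "camera_from_world" (4x4, takes a point from world to camera coordinates). Camera axes: x right, y down, z forward; pixel columns grow to the right and rows downward; lengths in mm; the calibration is good to about 2 mm. A picture is of the moment at which its call begins. camera_model takes no time and is no camera call.
- bot.close_job(): hands the job in, once; it reports no verdict.
The state is a dict: "time": time; "joint_positions": joint angles; "dq": joint speeds; "tau": joint torques, N m; "tool_pos": TCP position; "tcp_rot": TCP orientation; "contact_force": force on the tool from outside, world axes, zero at the start; "moment": the same for the moment, N m; "grip_width": finger opening in mm.
Only numpy, scipy, OpenCV 4.12 (cv2) and the standard library are available. Lean on these libraries where they do the work, as an engineer would, in place of code of your own. Each camera call takes 0.05 s, during which the arm holds its last target. There are 200 camera calls.

## Task

The packing line's light gate needs its check. First hang the red tag by its eye on the steel post, lying flat and fully down on the yellow foot, and let go of it; then pick up the amber glass cell by its two frosted white faces only, never touching its clear faces with the fingers, and hold it still and upright in the light path, centred on the beam midway between the gate's two columns, with its clear faces square to the beam. The program finishes while holding the cell there, touching nothing of the gate; leave the green and blue cells and the two cartons where they are.

Things in the scene. Friction and masses are not known exactly. Their poses are not given: they have to be found in the camera images.
- tag: loose red plastic plate with white marks, 80 (x) x 34 (y) x 6 (z) mm, 40 g, lying flat on the table; origin at the centre of its underside. The round eye, 18 to 19 mm across, goes through it in z, its centre 20 mm from the origin along +x; the other end (-x) has no hole and is the end to grip, across its 34 mm width.
- eye (a point): centre of the tag's eye at the tag's underside; same axes as the tag
- post: fixed upright post: a round yellow foot 56 mm across and 24 mm high, and on it a steel pin 9 mm in diameter with a pointed tip, whose top is 64 mm above the table; origin at the centre of the underside, z up
- seat (a point): centre of the top of the yellow foot, 24 mm above the table, on the pin's axis: here the eye's centre comes to lie, give or take the play of the eye on the pin
- gate: fixed light gate: a dark base plate 75 (x) x 190 (y) x 12 (z) mm with two green columns, each 45 (x) x 40 (y) mm and rising to 135 mm above the table; their inner faces are 90 mm apart (at y = -45 and +45 mm). A lens sits on each inner face, and a thin red line shows the beam between them. Origin at the centre of the underside, z up
- beam (a point): middle of the light beam, 110 mm above the table, midway between the columns; the beam runs along this point's y axis, z is up
- tray: fixed grey felt-topped tray 120 (x) x 250 (y) x 10 (z) mm on which three glass cells stand about 75 mm apart in a row along its y, in any order; origin at the centre of its underside
- cell: loose amber (orange) glass cell, upright block 28 (x) x 28 (y) x 70 (z) mm, 70 to 140 g; origin at the centre of its underside. Clear amber faces look along +x and -x; frosted white faces look along +y and -y, each 26 mm wide, full height. From above: an orange band between two white bands (the frosted sides). Grip it with the fingers closing along its y
- cell_mid (a point): centre of the amber cell, 35 mm above its underside; same axes as the cell. It belongs on the beam
- cell_green: bystander: the same cell in green, standing on the tray; origin at the centre of its underside
- cell_blue: bystander: the same cell in blue, standing on the tray; origin at the centre of its underside
- carton_a: bystander: small pale carton 56 (x) x 36 (y) x 20 (z) mm lying on the table; origin at the centre of its underside
- carton_b: bystander: the same carton, lying on carton_a; origin at the centre of its underside
There are look-alikes about, which are no part of the job. Of the things shaped like the tag, the red one is meant. Of the things that look like the gate, take the one that is farthest from the robot's base at the start.

How it is judged:
By the outcome, as a careful person would: the job done as asked, in the order asked, and still so for the second after the job is handed in, while the arm keeps its last pose, push and grip.
It also fails if it takes over 56 s, if anything falls off the work surface, if the arm or the gripper's body presses on something with over 40 N, if the wrist force passes 120 N, or if a joint passes its speed limit or range.

## Working session

There is one attempt and no reset: what is moved stays moved. The work goes in short steps, Python scripts to look and compute and a tool call to move; the robot and the scene stay as the last step left them, time stands still between calls to the robot, and variables do not carry over. Pictures are saved under pics/ and viewed, about 8 in all and at most 12, crops included, and the job is handed in when it is done.

Besides the shell and the picture viewer there is one more tool, called after ">>>" in YAML: its name, and indented under it one key for each argument. carry_out: Moves the arm, as the interface text tells. Its arguments: {"type":"object","properties":{"deltas":{"type":"array","items":{"type":"array","items":{"type":"array","items":{"type":"number"}}}},"fingers":{"type":"number"}},"required":["deltas"]}

```bash
ls; mkdir -p pics; python3 - <<'E'
from plant import bot
import cv2,numpy as np
print(bot.get_obs())
for n in("top","scene"):
    p,d=bot.capture(n); cv2.imwrite(f"pics/{n}0.png",p); np.save(f"pics/{n}0.npy",d)
    m=bot.camera_model(n); print(n,np.array(m["K"]).round(1).tolist(),np.array(m["camera_from_world"]).round(3).tolist())
E
```

```text
pics
{'time': 0.0, 'joint_positions': array([ 1.14801316e+00,  3.42716990e-01,  1.52504092e+00,  1.05850915e-05,
        1.27539079e+00, -1.45989981e-01]), 'dq': array([ 7.68419527e-04,  1.87013075e-03, -2.29636754e-04,  3.18573297e-04,
       -1.23836985e-03,  6.60313701e-06]), 'tau': array([-3.94624039e-04, -4.31230259e+01, -2.44220066e+01,  7.17854965e-02,
        5.58582775e-02, -1.40252309e-04]), 'tool_pos': array([143.30832471, 504.73455455, 291.53951925]), 'tcp_rot': array([-3.14005463e+00, -2.36375204e-04,  2.86479620e+00]), 'contact_force': array([ 0.24754027, -0.29607842,  0.09563747]), 'moment': array([-0.05136705, -0.0154086 , -0.01506963]), 'grip_width': 91.54744789698853}
top [[395.5, 0.0, 284.1], [0.0, 395.5, 209.4], [0.0, 0.0, 1.0]] [[0.013, -1.0, -0.015, -8.926], [-0.985, -0.01, -0.172, 502.03], [0.172, 0.017, -0.985, 1083.477], [0.0, 0.0, 0.0, 1.0]]
scene [[525.7, 0.0, 281.2], [0.0, 525.7, 216.3], [0.0, 0.0, 1.0]] [[0.779, 0.627, 0.009, -386.682], [0.512, -0.627, -0.587, -199.789], [-0.363, 0.462, -0.81, 1374.916], [0.0, 0.0, 0.0, 1.0]]
```

View pics/top0.png

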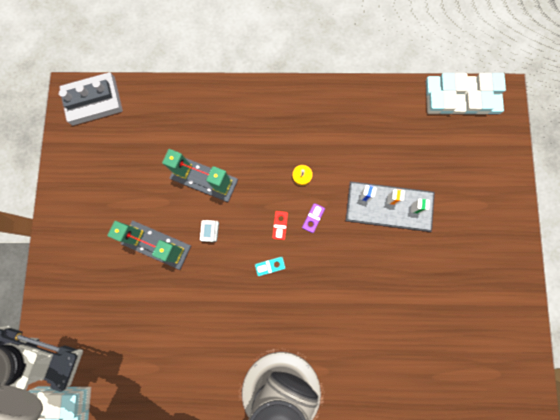

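View pics/scene0.png

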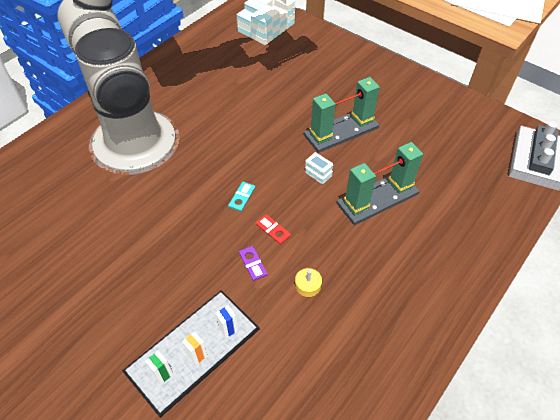

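The top view shows these candidates:
- **Tags:** red (280,225), purple (314,218), cyan (270,266). I want the red one.
- **Gates:** (203,178) and (150,245). I'll choose by distance.
- **Cells:** blue (369,192), amber (398,197), green (422,206). I want the amber one.
- **Other:** post (302,175), cartons (209,230).

Next I'll look at close crops.

```bash
cat > h.py <<'E'
import cv2,numpy as np
from plant import bot
def cam(n):
    m=bot.camera_model(n); return np.array(m["K"],float),np.array(m["camera_from_world"],float)
def w(n,u,v,z):
    "world point on plane z seen at pixel"
    K,T=cam(n); R,t=T[:3,:3],T[:3,3]; c=-R.T@t; r=R.T@np.linalg.solve(K,[u,v,1.]); return c+r*(z-c[2])/r[2]
def wd(n,u,v,d):
    K,T=cam(n); return T[:3,:3].T@(np.linalg.solve(K,[u,v,1.])*d-T[:3,3])
def cloud(n,d):
    K,T=cam(n); v,u=np.mgrid[:420,:560]; P=np.stack([(u-K[0,2])/K[0,0]*d,(v-K[1,2])/K[1,1]*d,d],-1)
    return (P-T[:3,3])@T[:3,:3]
def pix(n,p):
    K,T=cam(n); q=K@(T[:3,:3]@np.array(p,float)+T[:3,3]); return q[:2]/q[2]
E
python3 - <<'E'
from h import *
for n in("top","scene"):
    im=cv2.imread(f"pics/{n}0.png"); d=np.load(f"pics/{n}0.npy"); C=cloud(n,d); hsv=cv2.cvtColor(im,cv2.COLOR_BGR2HSV)
    H,S,V=hsv[...,0].astype(int),hsv[...,1],hsv[...,2]
    def rep(name,m,box):
        x0,y0,x1,y1=box; M=np.zeros(m.shape,bool); M[y0:y1,x0:x1]=m[y0:y1,x0:x1]; M&=d>0
        v,u=np.nonzero(M); P=C[M]; r=cv2.minAreaRect(P[:,:2].astype(np.float32))
        print(n,name,M.sum(),'px',u.mean().round(1),v.mean().round(1),'med',np.median(P,0).round(1),'rect',np.round(r[0],1),np.round(r[1],1),round(r[2],1),'z',np.percentile(P[:,2],[2,98]).round(1))
    hi=C[...,2]
    top=n=="top"
    red=((H<6)|(H>174))&(S>190)&(V>120)
    rep('redtag',red,(262,205,295,245) if top else (250,208,295,248))
    rep('yellowfoot',(H>22)&(H<35)&(S>150)&(V>120),(285,160,320,190) if top else (290,260,330,300))
    rep('amber',(abs(H-14)<6)&(S>180)&(V>180),(388,180,408,208) if top else (180,328,208,365))
    for g,b in(('gateA',(155,140,245,205) if top else (335,135,425,225)),('gateB',(100,215,195,275) if top else (300,70,385,150))):
        rep(g+' coltops',(abs(hi-135)<8),b)
        rep(g+' base',(abs(hi-12)<4)&(S<110)&(V<110),b)
    b=(195,215,222,245) if top else(300,150,338,185)
    rep('cartontop',abs(hi-40)<5,b)
    rep('tray',(abs(hi-10)<4)&(S<70),(340,175,440,235) if top else (115,285,265,415))
    rep('celltops',(abs(hi-80)<5),(340,175,440,235) if top else (115,285,265,415))
im=cv2.imread("pics/top0.png")
a=cv2.resize(im[160:240,262:328],None,fx=6,fy=6,interpolation=cv2.INTER_CUBIC)
b=cv2.resize(im[175:235,355:438],None,fx=4.8,fy=4.8,interpolation=cv2.INTER_CUBIC)
o=np.zeros((480,800,3),np.uint8); o[:480,:396]=a; o[:b.shape[0],400:400+b.shape[1]]=b[:,:400]; cv2.imwrite("pics/crop1.png",o)
E
```

```text
top redtag 15 px 279.4 227.7 med [447.5  11.4   2.5] rect [456.2   6.7] [27.6 70.4] 80.8 z [-4.2  9.4]
top yellowfoot 265 px 302.0 174.3 med [609.8 -54.2  22.8] rect [615.9 -54.2] [63.2 53.2] 0.7 z [-0.9 26.7]
top amber 4 px 396.5 200.0 med [ 527.2 -316.1   69.7] rect [ 527.2 -315.3] [7.6 0.7] 86.7 z [68.7 72.9]
top gateA coltops 495 px 194.4 167.2 med [599.1 201.5 133.8] rect [599.8 238.5] [170.1  45.6] 68.6 z [128.6 137.9]
top gateA base 165 px 200.6 186.7 med [576.4 235.4  11. ] rect [596.1 237.4] [184.7  69.8] 68.6 z [ 8.5 15.5]
top gateB coltops 549 px 140.4 240.6 med [400.1 332.6 134. ] rect [401.  369.5] [171.   45.1] 67.7 z [128.8 137.9]
top gateB base 131 px 152.6 252.9 med [387.1 392.9  11. ] rect [398.7 367.7] [186.3  71.7] 68.0 z [ 8.2 14.8]
top cartontop 251 px 207.7 230.5 med [440.4 213.3  39.5] rect [440.1 213.7] [36.5 55.6] 89.0 z [36.  43.4]
top tray 2352 px 389.4 207.6 med [ 512.6 -305.4    9. ] rect [ 521.8 -313.3] [249.3 119.9] 83.4 z [ 6.1 13.1]
top celltops 305 px 397.2 196.4 med [ 538.8 -318.7   79. ] rect [ 537.3 -315.6] [180.3  38.1] 76.6 z [75.2 83.2]
scene 
[... 409 characters left out ...]
.7] 68.7 z [127.9 138.1]
scene gateA base 177 px 369.1 193.3 med [591.  243.5  10.6] rect [526.3 264.8] [189.1 237.6] 70.2 z [ 8.1 15.2]
scene gateB coltops 481 px 345.7 93.6 med [402.7 331.  133.8] rect [403.7 370. ] [172.3  48.3] 67.7 z [127.8 138.2]
scene gateB base 134 px 337.9 134.3 med [408.3 335.4  10.8] rect [402.2 367.2] [185.5  77.7] 68.7 z [ 8.2 15.7]
scene cartontop 274 px 319.2 162.5 med [442.  214.7  38.7] rect [441.6 216.1] [39.8 57.5] 87.3 z [35.3 42.5]
scene tray 5117 px 189.3 353.2 med [ 528.6 -328.4    8.7] rect [ 523.9 -312.8] [248.9 120. ] 83.0 z [ 6.2 12.4]
scene celltops 659 px 189.7 340.3 med [ 539.  -319.5   78.8] rect [ 538.1 -313.8] [179.7  37.9] 76.3 z [75.7 82.2]
```

View pics/crop1.png

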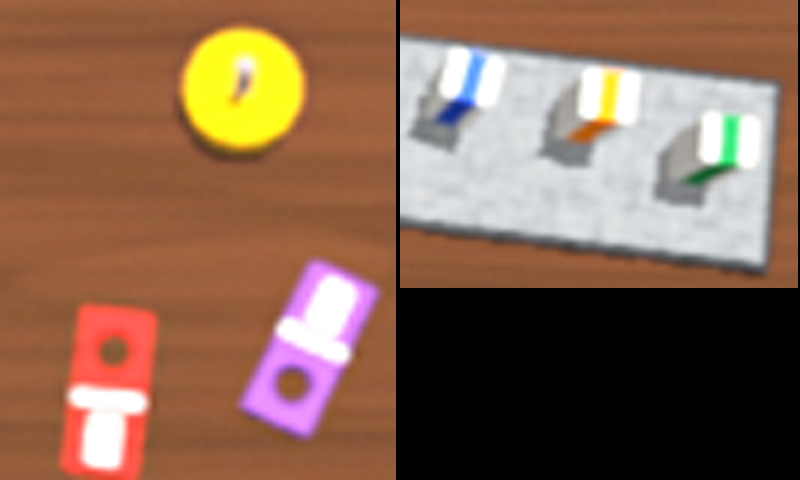

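```bash
python3 - <<'E'
from h import *
f=lambda x,y:((x+.5)/6-.5+262,(y+.5)/6-.5+160)
c=np.array([w("top",*f(*p),6)[:2] for p in[(80,305),(157,313),(140,478),(62,470)]])
print('tag corners',c.round(1).tolist(),'centre',c.mean(0).round(1),'sides',np.linalg.norm(c-np.roll(c,1,0),axis=1).round(1))
e=w("top",*f(113,350),4)[:2];print('eye',e.round(1)); a=c[:2].mean(0)-c[2:].mean(0);print('yaw',np.degrees(np.arctan2(a[1],a[0])))
print('foot centre',w("top",*f(242,89),24),'pin tip',w("top",*f(245,61),64))
for n,box in(("top",(383,180,412,212)),("scene",(178,325,212,370)) ):
    im=cv2.imread(f"pics/{n}0.png"); d=np.load(f"pics/{n}0.npy"); C=cloud(n,d)
    x0,y0,x1,y1=box; M=np.zeros(d.shape,bool);M[y0:y1,x0:x1]=1; T=M&(C[...,2]>75)&(C[...,2]<85)
    r=cv2.minAreaRect(C[T][:,:2].astype(np.float32)); print(n,'cell top',np.round(r[0],1),np.round(r[1],1),r[2],T.sum(),C[T].mean(0).round(1))
a=cv2.imread("pics/scene0.png")
o=np.zeros((560,800,3),np.uint8)
o[:560,:400]=cv2.resize(a[315:385,170:220],(400,560),interpolation=cv2.INTER_CUBIC)
o[:320,400:800]=cv2.resize(cv2.imread("pics/top0.png")[180:212,378:418],(400,320),interpolation=cv2.INTER_CUBIC)
b=cv2.resize(a[205:250,245:300],(290,237),interpolation=cv2.INTER_CUBIC);o[322:559,405:695]=b
cv2.imwrite("pics/crop2.png",o)
E
```

```text
tag corners [[505.3, 24.5], [501.7, -13.3], [420.5, -6.0], [424.0, 31.9]] centre [462.9   9.3] sides [81.6 38.  81.5 38. ]
eye [483.4   8. ]
yaw -5.164969451245185
foot centre [610.47452938 -53.88621971  24.        ] pin tip [613.48543452 -54.13635376  64.        ]
top cell top [ 541.2 -319. ] [28.9 27.8] 81.29036712646484 101 [ 540.6 -319.    78.8]
scene cell top [ 541.5 -317.3] [28. 30.] 82.85125732421875 221 [ 542.  -317.7   78.8]
```

View pics/crop2.png

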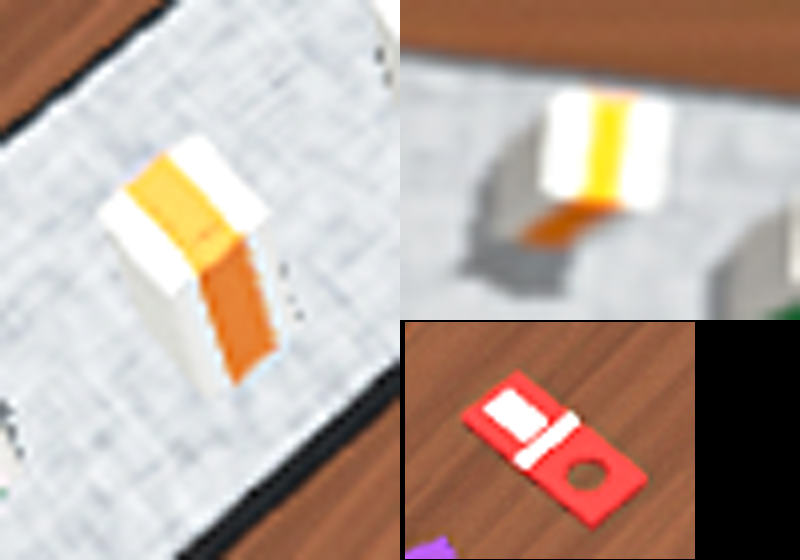

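```bash
cat >> h.py <<'E'
def delta(p0,yaw0,p1,yaw1):
    "row taking commanded pose (mm, deg) 0 to 1"
    a=np.radians(yaw0); d=np.array(p1,float)-p0
    return np.round([d[0]*np.cos(a)+d[1]*np.sin(a), d[0]*np.sin(a)-d[1]*np.cos(a), -d[2], -(yaw1-yaw0)/5],2).tolist()
def st():
    o=bot.get_obs(); print('t',round(o['time'],2),o['tool_pos'].round(1),np.degrees(o['tcp_rot']).round(2),'F',o['contact_force'].round(1),'w',round(o['grip_width'],1)); return o
E
python3 - <<'E'
from h import *
print('eye scene',w("scene",245+183/5.27,205+150/5.27,4), 'pin tip scene px for top est',pix("scene",[612,-54,64]))
print(delta([143.454,505.034,292.241],164.14,[436,11.7,140],174.8))
E
```

```text
eye scene [483.81334136  10.16187013   4.        ] pin tip scene px for top est [308.91569373 269.95241358]
[-416.23, -394.6, 152.24, -2.13]
```

>>> carry_out:
  deltas:
    - [[-21,-20,0,0],[-56,-53,0,-0.3],[-93,-88,0,-0.6],[-130,-123,0,-1],[-165,-157,0,-1.3],[-200,-190,10,-1.6],[-236,-224,30,-2],[-272,-258,50,-2.13],[-308,-292,80,-2.13],[-343,-325,110,-2.13],[-375,-355,135,-2.13],[-400,-379,150,-2.13],[-416,-394,152,-2.13],[-416,-394,152,-2.13],[-416,-394,152,-2.13],[-416,-394,152,-2.13]]
  fingers: 56

```text
time: 1.7
tool_pos: [435.3, 13.1, 140.3]
tcp_rot: [3.141, -0.001, 3.051]
contact_force: [0.3, -0.2, 0.0]
grip_width: 56.2
```

>>> carry_out:
  deltas:
    - [[0,0,20,0],[0,0,45,0],[0,0,62,0],[0,0,70,0],[0,0,72.5,0],[0,0,72.5,0],[0,0,72.5,0]]

```text
time: 2.4
tool_pos: [436.4, 12.5, 68.5]
tcp_rot: [-3.142, 0.002, 3.051]
contact_force: [-0.5, -0.4, -0.1]
grip_width: 55.8
```

>>> carry_out:
  deltas:
    - [[0,0,0,0],[0,0,0,0],[0,0,0,0],[0,0,0,0],[0,0,0,0],[0,0,0,0]]
  fingers: 20

```text
time: 3.0
tool_pos: [436.1, 12.3, 67.9]
tcp_rot: [3.142, 0.0, 3.051]
contact_force: [-0.1, 0.2, 4.6]
grip_width: 33.2
```

>>> carry_out:
  deltas:
    - [[0,0,-15,0],[0,0,-45,0],[0,0,-75,0],[-15,-6,-88,0],[-45,-17,-88,0],[-80,-30,-88,0],[-110,-42,-88,0],[-127,-48,-88,0],[-133.6,-50,-88,0],[-133.6,-50,-88,0],[-133.6,-50,-88,0],[-133.6,-50,-88,0]]

```text
time: 4.2
tool_pos: [563.5, -49.0, 155.7]
tcp_rot: [3.141, -0.001, 3.051]
contact_force: [0.2, -0.0, -0.4]
grip_width: 32.8
```

```bash
python3 - <<'E'
from h import *
st()
o=np.zeros((600,800,3),np.uint8)
for n,x0,y0,X in(("top",275,150,0),("scene",280,235,400)):
    p,d=bot.capture(n); cv2.imwrite(f"pics/{n}1.png",p); np.save(f"pics/{n}1.npy",d)
    o[:480,X:X+400]=cv2.resize(p[y0:y0+60,x0:x0+50],(400,480),interpolation=cv2.INTER_CUBIC)
cv2.imwrite("pics/crop3.png",o[:480])
E
```

```text
t 4.2 [563.5 -49.  155.7] [ 1.7998e+02 -6.0000e-02  1.7482e+02] F [ 0.2 -0.  -0.4] w 32.8
```

View pics/crop3.png

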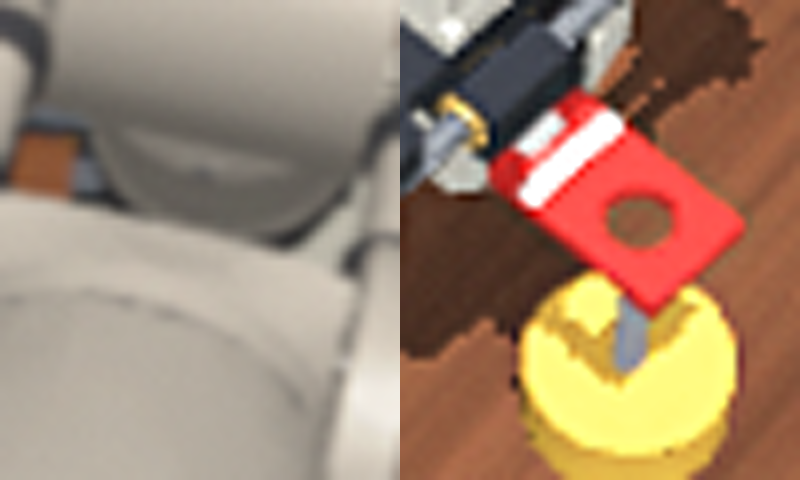

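```bash
python3 - <<'E'
from h import *
f=lambda x,y:(280+(x-400+.5)/8-.5,235+(y+.5)/8-.5)
print('eye',w("scene",*f(641,220),93.8)); print('foot manual',w("scene",*f(629,366),24))
for n,b in(("scene",(285,255,335,305)),("top",(280,155,325,195))):
    im=cv2.imread(f"pics/{n}0.png"); C=cloud(n,np.load(f"pics/{n}0.npy")); M=np.zeros(C.shape[:2],bool); M[b[1]:b[3],b[0]:b[2]]=1
    T=M&(abs(C[...,2]-23.5)<4.5); P=C[T].astype(np.float32); c,r=cv2.minEnclosingCircle(P[:,:2]); print(n,np.round(c,1),round(r,1),P[:,:2].mean(0),T.sum(), 'ellipse world',)
    Q=M&(C[...,2]>45); print(' pin pts',C[Q].mean(0).round(1) if Q.any() else None,Q.sum())
print('pin base px',[pix("scene",[x,-54,24]).round(1).tolist() for x in(608,612,616)])
E
cat > /dev/null
```

```text
eye [611.47525948 -53.28986732  93.8       ]
foot manual [613.55391115 -55.18133528  24.        ]Traceback (most recent call last):
  File "<stdin>", line 6, in <module>
cv2.error: OpenCV(4.12.0) /io/opencv/modules/imgproc/src/shapedescr.cpp:201: error: (-215:Assertion failed) count >= 0 && (depth == CV_32F || depth == CV_32S) in function 'minEnclosingCircle'
```

```bash
python3 - <<'E'
from h import *
for n,b in(("scene",(285,255,335,305)),("top",(280,155,325,195))):
    C=cloud(n,np.load(f"pics/{n}0.npy")); M=np.zeros(C.shape[:2],bool); M[b[1]:b[3],b[0]:b[2]]=1
    T=M&(abs(C[...,2]-23.5)<4.5); P=np.ascontiguousarray(C[T][:,:2],dtype=np.float32); c,r=cv2.minEnclosingCircle(P.reshape(-1,1,2)); print(n,np.round(c,1),round(r,1),P.mean(0).round(1),P.min(0),P.max(0),T.sum())
    Q=M&(C[...,2]>45); print(' pin pts',C[Q].mean(0).round(1) if Q.any() else None,Q.sum())
E
```

```text
scene [613.  -52.9] 29.2 [614.2 -55.5] [585.3046  -81.62463] [640.98315  -24.061152] 443
 pin pts [ 691.1 -179.2  308.6] 41
top [611.2 -55.5] 28.0 [610.7 -55.3] [584.22626  -80.770195] [639.2104   -27.664377] 251
 pin pts [446.9 -37.9 651.7] 24
```

>>> carry_out:
  deltas:
    - [[-1.9,-1.1,0,0],[-1.9,-1.1,8,0],[-1.9,-1.1,16,0],[-1.9,-1.1,22,0],[-1.9,-1.1,28,0],[-1.9,-1.1,33,0],[-1.9,-1.1,36,0],[-1.9,-1.1,36,0]]

```text
time: 5.1
tool_pos: [566.1, -50.8, 119.2]
tcp_rot: [3.141, -0.001, 3.051]
contact_force: [0.5, 0.3, 0.1]
grip_width: 33.1
```

```bash
python3 - <<'E'
from h import *
st()
p,d=bot.capture("scene"); cv2.imwrite("pics/crop4.png",cv2.resize(p[240:300,280:340],(540,540),interpolation=cv2.INTER_CUBIC))
E
```

```text
t 5.1 [566.1 -50.8 119.2] [ 1.7999e+02 -5.0000e-02  1.7479e+02] F [0.5 0.3 0.1] w 33.1
```

View pics/crop4.png

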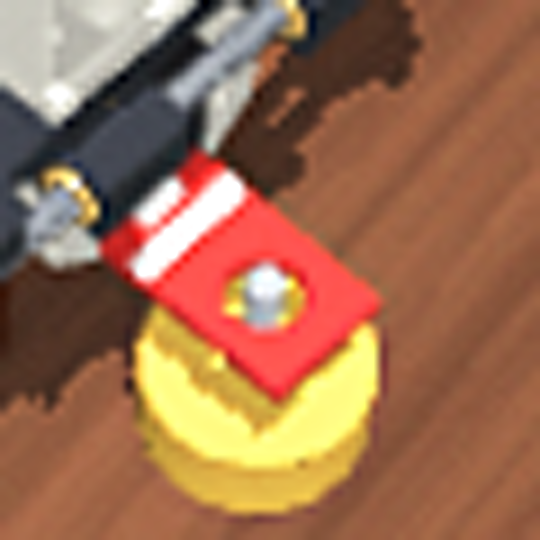

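The pin, at crop (266,298), comes up through the middle of the eye and no side force shows, so I'll lower the tag the rest of the way.

>>> carry_out:
  deltas:
    - [[0,0,8,0],[0,0,16,0],[0,0,22,0],[0,0,25,0],[0,0,26.5,0],[0,0,27.5,0],[0,0,27.5,0],[0,0,27.5,0]]

```text
time: 5.95
tool_pos: [566.4, -50.8, 92.4]
tcp_rot: [3.142, 0.0, 3.051]
contact_force: [0.1, 0.6, -0.4]
grip_width: 33.0
```

>>> carry_out:
  deltas:
    - [[0,0,0.5,0],[0,0,1,0],[0,0,1,0],[0,0,1,0]]

```text
time: 6.35
tool_pos: [566.4, -50.8, 91.6]
tcp_rot: [3.142, 0.001, 3.051]
contact_force: [-0.8, 0.0, 4.5]
grip_width: 33.0
```

>>> carry_out:
  deltas:
    - [[0,0,0,0],[0,0,0,0],[0,0,0,0],[0,0,0,0],[0,0,0,0],[0,0,0,0]]
  fingers: 52

```text
time: 6.95
tool_pos: [566.3, -50.8, 91.1]
tcp_rot: [3.141, -0.0, 3.051]
contact_force: [-0.1, -0.5, -0.5]
grip_width: 52.4
```

```bash
python3 - <<'E'
from h import *
st()
# commanded: z 292.24-152-72.5+88-36-28.5=91.24 ; compare measured; lift/transfer
p0=np.array([566.4,-50.8,91.3])
print(delta(p0,174.8,[541.3,-318.2,180],172.2))
E
```

```text
t 6.95 [566.3 -50.8  91.1] [179.99  -0.   174.79] F [-0.1 -0.5 -0.5] w 52.4
[0.76, -268.57, -88.7, 0.52]
```

Released. I'll lift straight up, then move above the amber cell.

>>> carry_out:
  deltas:
    - [[0,0,-10,0],[0,0,-35,0],[0,0,-70,0],[0,-15,-89,0],[0,-50,-89,0.2],[0,-95,-89,0.5],[0,-140,-89,0.5],[0,-185,-89,0.5],[0,-225,-89,0.5],[0,-255,-89,0.5],[0.8,-268.5,-89,0.5],[0.8,-268.5,-89,0.5],[0.8,-268.5,-89,0.5]]

```text
time: 8.25
tool_pos: [541.1, -316.9, 180.3]
tcp_rot: [3.141, -0.0, 3.007]
contact_force: [-0.3, 0.4, -0.5]
grip_width: 51.9
```

```bash
python3 - <<'E'
from h import *
st()
p,d=bot.capture("scene"); cv2.imwrite("pics/scene5.png",p); np.save("pics/scene5.npy",d)
o=np.zeros((560,800,3),np.uint8)
o[:400,:400]=cv2.resize(p[250:300,285:335],(400,400),interpolation=cv2.INTER_CUBIC)
o[:560,400:]=cv2.resize(p[280:378,150:220],(400,560),interpolation=cv2.INTER_CUBIC)
cv2.imwrite("pics/crop5.png",o)
C=cloud("scene",d)[250:305,285:335]; hsv=cv2.cvtColor(p[250:305,285:335],cv2.COLOR_BGR2HSV)
m=((hsv[...,0]<6)|(hsv[...,0]>174))&(hsv[...,1]>180)&(hsv[...,2]>140); P=C[m]
A=np.c_[P[:,:2]-P[:,:2].mean(0),np.ones(len(P))]; print('tag plane slopes,height',np.linalg.lstsq(A,P[:,2],rcond=None)[0],len(P))
E
```

```text
t 8.25 [ 541.1 -316.9  180.3] [ 1.7995e+02 -2.0000e-02  1.7231e+02] F [-0.3  0.4 -0.5] w 51.9
tag plane slopes,height [ 0.11756061 -1.75519998 31.84645438] 207
```

View pics/crop5.png

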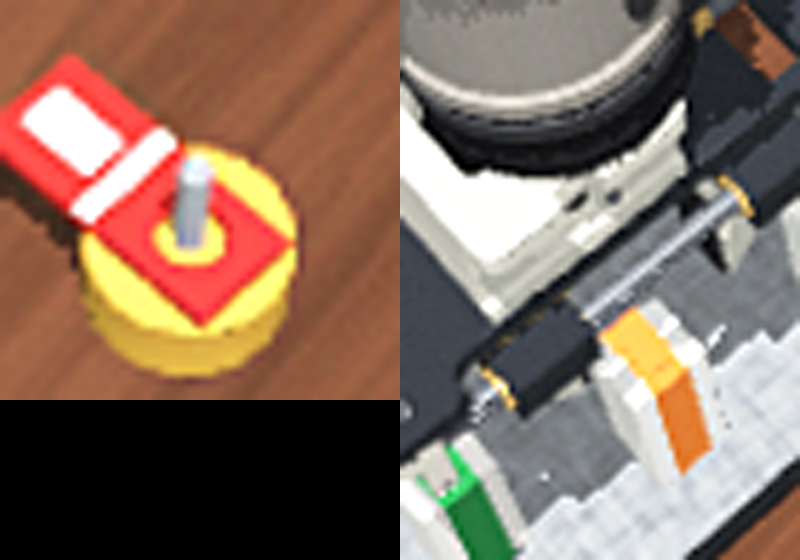

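The tag lies flat on the foot with the pin standing through its eye. The gripper is over the amber cell. I'll descend and grip.

>>> carry_out:
  deltas:
    - [[0,-0.8,20,0],[0,-0.8,45,0],[0,-0.8,62,0],[0,-0.8,70,0],[0,-0.8,73,0],[0,-0.8,73,0],[0,-0.8,73,0]]

```text
time: 9.0
tool_pos: [541.5, -318.9, 108.3]
tcp_rot: [-3.141, 0.002, 3.008]
contact_force: [-0.3, 0.4, -0.3]
grip_width: 51.9
```

>>> carry_out:
  deltas:
    - [[0,0,0,0],[0,0,0,0],[0,0,0,0],[0,0,0,0],[0,0,0,0],[0,0,0,0],[0,0,0,0]]
  fingers: 15

```text
time: 9.7
tool_pos: [541.0, -319.0, 107.4]
tcp_rot: [-3.141, 0.0, 3.007]
contact_force: [0.2, 0.0, 3.1]
grip_width: 27.6
```

```bash
python3 - <<'E'
from h import *
st()
print(delta([541,-319,107.4],172.3,[600.2,239.3,262.4],248.6))
E
```

```text
t 9.7 [ 541.  -319.   107.4] [-1.7999e+02  2.0000e-02  1.7229e+02] F [0.2 0.  3.1] w 27.6
[16.14, 561.2, -155.0, -15.26]
```

>>> carry_out:
  deltas:
    - [[0,0,-5,0],[0,0,-20,0],[0,0,-45,0],[0,0,-75,0],[0,0,-105,0],[0,0,-130,0],[0,0,-148,0],[0,0,-155,0],[0,0,-155,0],[0,0,-155,0]]

```text
time: 10.7
tool_pos: [540.6, -318.7, 260.9]
tcp_rot: [3.14, -0.002, 3.007]
contact_force: [-0.3, 0.1, -1.8]
grip_width: 27.8
```

>>> carry_out:
  deltas:
    - [[0,10,0,-0.3],[1,32,0,-1],[2,66,0,-2],[3,104,0,-3],[4,142,0,-4],[5,180,0,-5],[6,218,0,-6],[7,256,0,-7],[8,294,0,-8],[9,332,0,-9],[10,370,0,-10],[11,408,0,-11],[13,446,0,-12],[14,482,0,-13],[15,514,0,-14],[16,540,0,-14.8],[16,555,0,-15.2],[16,561,0,-15.26],[16,561,0,-15.26],[16,561,0,-15.26]]

```text
time: 12.7
tool_pos: [600.4, 238.1, 262.0]
tcp_rot: [3.141, -0.001, -1.946]
contact_force: [-0.8, -0.1, -0.5]
grip_width: 27.5
```

```bash
python3 - <<'E'
from h import *
o=st(); y=np.degrees(o['tcp_rot'][2])
print(delta(o['tool_pos'],y,[600.2,239.3,202.4],248.6 if y>0 else -111.4))
E
```

```text
t 12.7 [600.4 238.1 262. ] [ 1.7998e+02 -4.0000e-02 -1.1150e+02] F [-0.8 -0.1 -0.5] w 27.5
[-1.07, 0.61, 59.59, -0.02]
```

>>> carry_out:
  deltas:
    - [[-1,0.6,8,0],[-1,0.6,25,0],[-1,0.6,45,0],[-1,0.6,55,0],[-1,0.6,70,0],[-1,0.6,82,0],[-1,0.6,88,0],[-1,0.6,90,0],[-1,0.6,90,0],[-1,0.6,90,0],[-1,0.6,90,0]]

```text
time: 13.8
tool_pos: [600.4, 240.4, 173.0]
tcp_rot: [-3.141, 0.001, -1.944]
contact_force: [0.6, -0.2, -0.9]
grip_width: 28.4
```

```bash
python3 - <<'E'
from h import *
st()
p,d=bot.capture("scene"); cv2.imwrite("pics/scene6.png",p); np.save("pics/scene6.npy",d)
cv2.imwrite("pics/crop6.png",cv2.resize(p[125:225,325:435],(770,600)[:2] if 0 else (660,600),interpolation=cv2.INTER_CUBIC))
K,T=cam("scene")
print('beam px',pix("scene",[600.2,239.3,110]))
E
```

```text
t 13.8 [600.4 240.4 173. ] [-1.7994e+02  5.0000e-02 -1.1141e+02] F [ 0.6 -0.2 -0.9] w 28.4
beam px [384.64168983 168.50807803]
```

View pics/crop6.png

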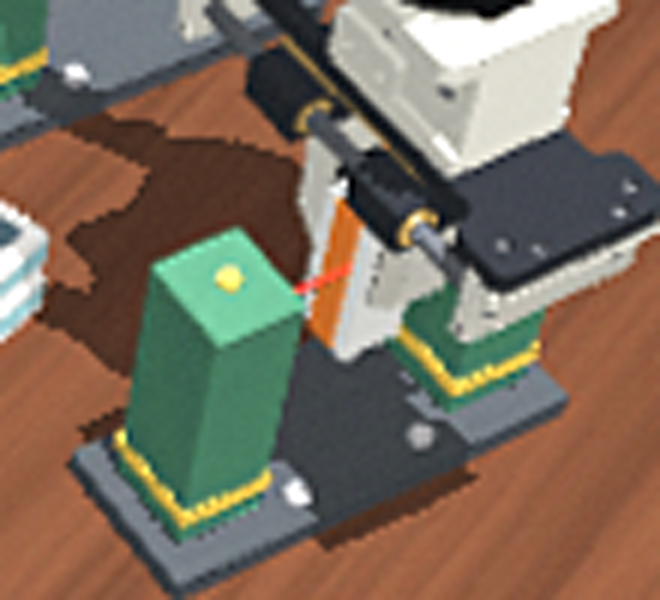

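```bash
python3 - <<'E'
from h import *
c=np.array([600.2,239.5,110]); a=np.radians(68.6); b=np.array([np.cos(a),np.sin(a),0]); s=np.array([b[1],-b[0],0]) # s = gate x
cr=lambda P:((pix("scene",P)-[325,125]+.5)*6-.5).round(0)
for k in(-45,-14,0):print('beam',k,cr(c+k*b))
for t in(-14,-6,6,14):print('face corner gx',t,'bottom',cr(c-14*b+t*s+[0,0,-35]),'beamheight',cr(c-14*b+t*s))
p=cv2.imread("pics/scene6.png")
o=np.zeros((560,720,3),np.uint8); o[:]=cv2.resize(p[150:185,365:410],(720,560),interpolation=cv2.INTER_NEAREST); cv2.imwrite("pics/crop7.png",o)
# depth on the cell's visible faces
C=cloud("scene",np.load("pics/scene6.npy"))
Q=(C-c); gx=Q@s; gy=Q@b; z=C[...,2]
M=(abs(gx)<30)&(abs(gy)<30)&(z>70)&(z<125)
v,u=np.nonzero(M); print(M.sum(),'gx',np.percentile(gx[M],[2,50,98]),'gy',np.percentile(gy[M],[2,50,98]))
hs=cv2.cvtColor(p,cv2.COLOR_BGR2HSV); O=M&(abs(hs[...,0].astype(int)-12)<7)&(hs[...,1]>150)
print('orange',O.sum(),'gx',gx[O].min(),gx[O].mean(),gx[O].max(),'gy',np.median(gy[O]),'z',z[O].min(),z[O].max())
W=M&(gx>8)&(hs[...,1]<60)&(gy>-11)&(gy<11)&(z<100); print('white+x face gx',np.median(gx[W]),'zmin',z[W].min() if W.any() else 0,W.sum(),'gy range',np.percentile(gy[W],[2,98]))
E
```

```text
beam -45 [262. 308.]
beam -14 [330. 277.]
beam 0 [361. 263.]
face corner gx -14 bottom [294. 313.] beamheight [308. 252.]
face corner gx -6 bottom [306. 327.] beamheight [321. 267.]
face corner gx 6 bottom [325. 348.] beamheight [340. 288.]
face corner gx 14 bottom [337. 362.] beamheight [353. 302.]
231 gx [-23.00589505   8.93924067  28.27957453] gy [-19.84342705 -10.78658183  10.15910635]
orange 58 gx -8.890728698310747 0.04149849140262278 9.727908393868342 gy -12.322753002107756 z 75.73679733492773 123.75626481666242
white+x face gx 14.191210608946932 zmin 71.27491791651244 50 gy range [-10.85133845  10.0516862 ]
```

View pics/crop7.png

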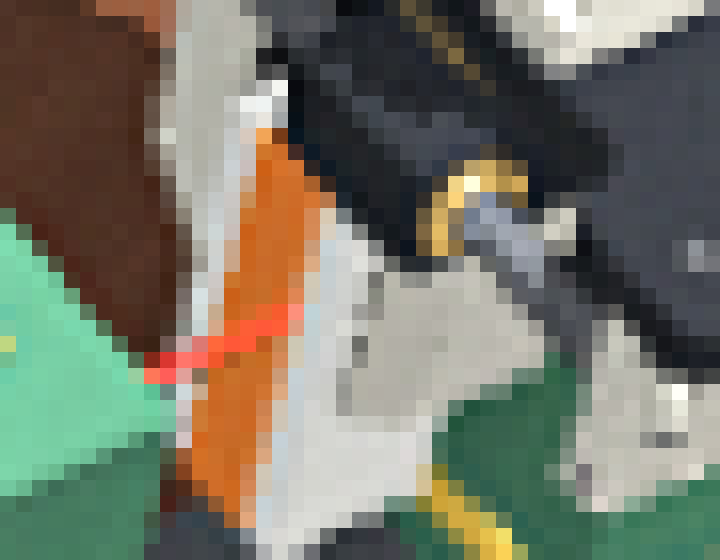

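>>> carry_out:
  deltas:
    - [[0.7,0,0,0],[0.7,0,0,0],[0.7,0,0,0],[0.7,0,0,0],[0.7,0,0,0],[0.7,0,0,0]]

```text
time: 14.45
tool_pos: [599.9, 239.6, 172.2]
tcp_rot: [3.142, 0.0, -1.944]
contact_force: [-0.7, 0.0, -0.5]
grip_width: 27.9
```

```bash
python3 - <<'E'
from h import *
c=np.array([600.2,239.5,110]); a=np.radians(68.6); b=np.array([np.cos(a),np.sin(a),0]); s=np.array([b[1],-b[0],0])
R=[];G=[];Cs=[]
for i in range(8):
    p,d=bot.capture("scene"); R.append(st()['tool_pos']); C=cloud("scene",d)
    hs=cv2.cvtColor(p,cv2.COLOR_BGR2HSV); Q=C-c; gx=Q@s; gy=Q@b; z=C[...,2]
    O=(abs(gx)<12)&(abs(gy)<30)&(z>76)&(z<120)&(abs(hs[...,0].astype(int)-12)<7)&(hs[...,1]>150); G.append(np.median(gy[O]))
    # columns' tops: centre along beam as same-camera reference
    T=(abs(z-135)<5)&(abs(gx)<30)&(abs(gy)<95)&(abs(gy)>40)&(abs(hs[...,0].astype(int)-75)<15); Cs.append([gy[T].min(),gy[T].max()])
print('tcp mean',np.mean(R,0).round(2),'orange face gy',np.mean(G).round(2),'column ends',np.mean(Cs,0).round(1))
x=np.ascontiguousarray
E
cp h.py /tmp
```

```text
t 14.5 [599.9 239.6 172.2] [ 180.      0.   -111.41] F [-0.4  0.4 -0.8] w 27.7
t 14.55 [599.9 239.6 172.2] [ 180.      0.   -111.41] F [ 0.9 -0.  -0.8] w 27.8
t 14.6 [599.9 239.6 172.2] [ 180.      0.   -111.41] F [-0.4 -0.2 -0.7] w 27.9
t 14.65 [599.9 239.6 172.2] [ 180.      0.   -111.41] F [-0.4  0.1 -2.4] w 28.0
t 14.7 [599.9 239.6 172.2] [-1.8000e+02  1.0000e-02 -1.1141e+02] F [-0.1  0.6 -1. ] w 27.8
t 14.75 [599.9 239.6 172.2] [ 180.      0.   -111.41] F [-0.  -0.1 -1.7] w 27.6
t 14.8 [599.9 239.6 172.2] [ 1.8000e+02  1.0000e-02 -1.1141e+02] F [ 0.3  1.  -1.9] w 27.6
t 14.85 [599.9 239.6 172.3] [-1.8000e+02  1.0000e-02 -1.1141e+02] F [-0.3 -0.2 -1.6] w 27.9
tcp mean [599.92 239.63 172.23] orange face gy -13.28 column ends [-84.8 -43.7]
```

```bash
python3 - <<'E'
from h import *
p,d=bot.capture("scene"); C=cloud("scene",d)[250:305,275:335]; g=cv2.cvtColor(p[250:305,275:335],cv2.COLOR_BGR2HSV)
m=((g[...,0]<6)|(g[...,0]>174))&(g[...,1]>180)&(g[...,2]>200)
P=C[m]; print('tag top z by x',[(int(x),np.median(P[abs(P[:,0]-x)<8,2]).round(1)) for x in(580,605,625)])
st(); print(bot.close_job())
E
```

```text
tag top z by x [(580, np.float64(29.2)), (605, np.float64(28.9)), (625, np.float64(29.1))]
t 14.9 [599.9 239.6 172.2] [ 180.      0.   -111.41] F [ 0.1  0.2 -1.5] w 27.9
the job is handed in; nothing more can be done
None
```

I did both parts in the order asked and handed the job in at 14.9 s of robot time, with the arm still holding the amber cell in the beam.

- **Tag:** the red tag hangs by its eye on the post and is released. Its top measures 28.9–29.2 mm along its length, against 30 mm expected, so it lies flat and fully down. The camera shows the pin standing through the eye.
- **Cell:** the amber cell is gripped on its frosted faces (27.9 mm opening) and held still between the columns of the farther gate. It is within about 1 mm of the beam centre, and the tool is within about 0.1° of square to the beam. The outside force was 2.5 N or less in the last readings.
- **Disagreements:** one plane fit of the tag was spoiled by stray points, so I relied on the height check instead. The two cameras disagreed by 1–2 mm on positions, which is within the calibration.
- **Not checked:** I took no final picture of the green and blue cells or the cartons. The fingers were opened only part-way to stay clear of the neighbouring cells, and no contact with them showed in the force readings.

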